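# Turn the pocket-down bearing plate over and set it in the V-block

## Task

Two bearing plates lie on the sloping floor of the tipped bin: the one already gauged shows its round pocket, the one still to be gauged lies pocket down. Take the pocket-down plate, turn it over and set it in the middle of the V-block's groove, leaning back flat against the steeper side of the V, the one nearer the robot, with its pocket showing, ready for gauging, and let go. Leave the other plate as it lies in the bin.

Things in the scene. Friction and masses are not known exactly. Their poses are not given: they have to be found in the camera images.
- plate_a_center (a point): Centre (half-way through) of a steel bearing plate, 64 x 56 x 14 mm, 0.24-0.48 kg, round pocket 34 mm wide, 6 mm deep in one face, other face plain, four screw holes on both. Axes: x along the 64 mm side, y the 56 mm side, z out of the pocket face. It starts in the bin, x along the slope, y level; z is up off the slope (pocket up) or down into it. Left or right of its twin b.
- plate_b_center (a point): Centre (half-way through) of a steel bearing plate, 64 x 56 x 14 mm, 0.24-0.48 kg, round pocket 34 mm wide, 6 mm deep in one face, other face plain, four screw holes on both. Axes: x along the 64 mm side, y the 56 mm side, z out of the pocket face. It starts in the bin, x along the slope, y level; z is up off the slope (pocket up) or down into it. Left or right of its twin a.
- bin: Red tray, 230 mm wide, fixed, origin on drawer floor, x (level) to its front, away from the robot. Floor slopes down 55 degrees towards x. Plates lie on wooden saddles 36 mm wide (level) x 46, 10 mm proud, 104 mm apart, 56 mm edge on the 16 mm front lip: fingers fit beside their level ends. Plate centre: 32 mm up the slope from the lip, 7 mm off the saddle, 13 mm behind, 75 mm above this origin.
- vblock_groove (a point): Middle of the bottom line of a 90 degree V groove, sides 42 mm, in a fixed dark iron block 76 mm (x) by 40 (y) by 48, tipped 10 degrees on a steel bar so the V's robot side slopes 55 degrees, facing +x. x level across the groove, away from the robot; y along it; z up. Point is 27 mm above the work surface. Plate seated 56 mm edge down: centre 13 mm to -x, 30 mm up, ends overhang the block, so fingers fit.
Mind the look-alikes: they are no part of the job. What is shaped like the part that bears plate_b_center but brown or red is not meant. Of the things like the part that bears vblock_groove, leave any that is red; of the rest the smaller one is meant.

How it is judged:
By the outcome, as a careful person would: the job done as asked, in the order asked, and still so for the second after the job is handed in, with the robot touching nothing.
It also fails if it takes over 40 s, if anything falls off the work surface, if the arm or the gripper's body presses on something with over 40 N, if the wrist force passes 120 N, or if a joint passes its speed limit or range.

## Robot

A 6-joint arm with a two-finger parallel gripper is mounted at the origin on the work surface. World frame = base frame: x ahead of the robot, y to its left, z up, the work surface at z = 0. Lengths are in m, angles in rad, forces in N, time in s.
With the tool pointing down it reaches from about 0.3 to 1 m from the base axis. Payload 5.1 kg.
Tool frame: the origin (TCP) lies where the fingers leave the gripper's body, on its centre line; the fingertips stand 78 mm ahead of it and the grasp point (between the pads) lies 59 mm ahead of it (finger_overhang is the y of the fingertips in the tool frame, in m); y points along the fingers, z is the direction in which the jaws open and shut, and the axes are right-handed (so a half turn about y gives the same grasp; the last joint's range is limited). The gripper opens to 95 mm and grips with 3 to 60 N. Pads are 20 mm wide; open, the fingers measure 119 mm over their backs; the gripper's body (75 mm by 180 mm) begins 59 mm behind the grasp point.
Start: joints at [1.102, 0.124, 1.65, -0, 1.367, -0.083], TCP at [0.245, 0.602, 0.292] pointing down, gripper open.
Joint ranges: [-2.61, 2.61], [-1.02, 2.33], [0.03, 2.71], [-1.35, 4.49], [0.32, 2.68], [-2.91, 2.91]. Speed limits (rad/s): [2.57, 2.57, 3.14, 3.14, 3.14, 3.14].

## Interface

Orientations are given as [roll, pitch, yaw] about the fixed x, y, z axes, in that order (R = Rz(yaw) Ry(pitch) Rx(roll)).
In Python, from workcell import * gives the robot as it stands.
- The arm moves only by the tool carry_out, never from a script. Its argument "commands" is a list of rows, each a list of 7 numbers: the finger opening in mm, from 0 to 95.1, then the shift along the tool's x, y, z in mm, then the turn, a rotation vector about the tool's x, y, z in degrees. A call has 1 to 20 rows; each row shifts and turns the pose as measured when the row begins, along the tool's axes as they then stand; what a row does not reach is not made up. A row lasts 1/12 s, in which the tool goes at most 41.7 mm and 7.16 degrees, less where a joint would pass 70% of its speed; a pose out of reach is approached as far as the arm can. A call is refused whole if a number of a shift passes 41.7 or a number of a turn 7.16, either way. A call with a gripper value outside its range is refused whole. The fingers move at their own pace and stop on an object; "force" is the grip in N (left out, the last holds). Time passes only in rows, so rows that do not move let the fingers close. It gives the time, the measured TCP pose, the force and the opening at its end, in the units of the state.
- get_state(): the state, without advancing time (a new reading comes with each control period).
- read_camera(name): name is "scene" or "top" or "wrist"; returns the picture (384x512x3 uint8, blue, green, red); there is no depth.
- get_calibration(name): a dict with "camera_matrix" (3x3 intrinsics, pixels), "position" and "orientation" of the camera in the world; the wrist camera has in their place "T_tool_cam" (4x4, takes a point from camera to tool coordinates, whose origin is the TCP and whose axes are the tool frame's). Camera axes: x right, y up, looking along -z (the intrinsics and any distortion apply to the point x, -y, -z); pixel columns grow to the right and rows downward; lengths in m; the calibration is good to about 2 mm. A picture is of the moment at which its call begins: read the wrist's pose just before it. get_calibration takes no time and is no camera call.
- job_done(): hands the job in, once; it reports no verdict.
The state is a dict: "time": time; "joint_positions": joint angles; "qd": joint speeds; "effort": joint torques, N m; "position": TCP position; "tool_rot": TCP orientation; "ft_force": force on the tool from outside, world axes, zero at the start; "torque": the same for the moment, N m; "gripper_width": finger opening in m.
Only numpy, scipy, OpenCV 4.12 (cv2) and the standard library are available. Lean on these libraries where they do the work, as an engineer would, in place of code of your own. Each camera call takes 0.05 s, during which the arm holds its last target. There are 200 camera calls.

## Working session

There is one attempt and no reset: what is moved stays moved. The work goes in short steps, Python scripts to look and compute and a tool call to move; the robot and the scene stay as the last step left them, time stands still between calls to the robot, and variables do not carry over. Pictures are saved under pics/ and viewed, about 8 in all and at most 12, crops included, and the job is handed in when it is done.

Besides the shell and the picture viewer there is one more tool, called after "Call:" in YAML: its name, and indented under it one key for each argument. carry_out: Moves the arm, as the interface text tells. Its arguments: {"type":"object","properties":{"commands":{"type":"array"},"force":{"type":"number"}},"required":["commands"]}

```bash
mkdir -p pics; ls
python3 - <<'E'
from workcell import *
import cv2,numpy as np
np.set_printoptions(precision=4,suppress=True)
s=get_state();print(s)
for n in("scene","top","wrist"):
    im=read_camera(n);cv2.imwrite(f"pics/{n}0.png",im);print(n,get_calibration(n))
a=cv2.imread("pics/scene0.png");b=cv2.imread("pics/top0.png")
E
```

```text
pics
{'time': 0.0, 'joint_positions': array([ 1.1024,  0.1245,  1.6517, -0.    ,  1.3675, -0.0826]), 'qd': array([-0.001 ,  0.0003, -0.0004,  0.0005, -0.0009,  0.0004]), 'effort': array([ -0.0011, -41.7592, -35.9932,   0.0773,   0.0491,  -0.0002]), 'position': array([0.2444, 0.6018, 0.291 ]), 'tool_rot': array([-1.5728,  0.0001, -0.3858]), 'ft_force': array([-0.7176,  0.3026, -0.5131]), 'torque': array([-0.0239, -0.0414,  0.0318]), 'gripper_width': 0.09490898842476553}
scene {'camera_matrix': array([[425.2558,   0.    , 255.0102],
       [  0.    , 425.2558, 199.9434],
       [  0.    ,   0.    ,   1.    ]]), 'position': array([ 1.2357, -0.5673,  1.0755]), 'orientation': array([ 0.7023, -0.0119,  1.0235])}
top {'camera_matrix': array([[378.8237,   0.    , 255.6833],
       [  0.    , 378.8237, 188.8791],
       [  0.    ,   0.    ,   1.    ]]), 'position': array([ 0.3671, -0.1033,  1.0843]), 'orientation': array([ 0.1354, -0.0001, -1.5968])}
wrist {'camera_matrix': array([[334.817 ,   0.    , 259.0202],
       [  0.    , 334.817 , 197.9201],
       [  0.    ,   0.    ,   1.    ]]), 'T_tool_cam': array([[ 0.0008, -0.9628, -0.2703, -0.077 ],
       [-0.0005,  0.2703, -0.9628, -0.0923],
       [ 1.    ,  0.0009, -0.0003, -0.0001],
       [ 0.    ,  0.    ,  0.    ,  1.    ]])}
```

View pics/top0.png

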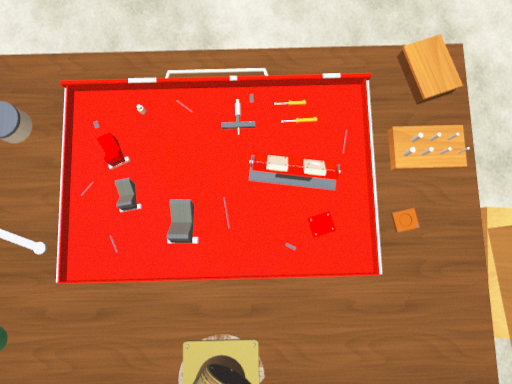

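View pics/scene0.png

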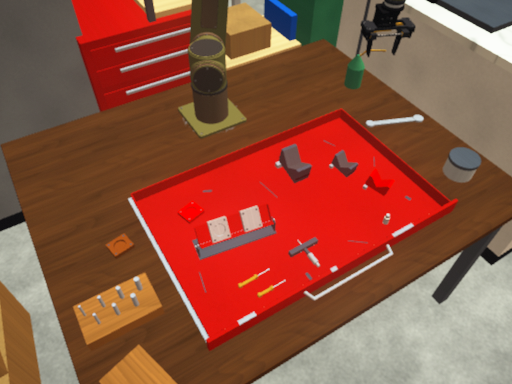

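Top view: the bin is at about (293,172). There are V-blocks at (126,195), small and dark, at (181,220), large and dark, and at (112,150), red. The small dark one is the target. Next I'll look at enlarged crops.

Run:
```python
import cv2,numpy as np
a=cv2.imread("pics/scene0.png");b=cv2.imread("pics/top0.png")
def c(i,x,y,w,h,W,H): return cv2.resize(i[y:y+h,x:x+w],(W,H),interpolation=cv2.INTER_CUBIC)
t=np.hstack([c(b,240,145,110,50,550,250),c(b,100,170,50,50,250,250)])
u=np.hstack([c(a,185,195,100,65,539,350),c(a,325,143,40,40,261,350)])
cv2.imwrite("pics/crop1.png",np.vstack([t,u]))
```

```text
(no output)
```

View pics/crop1.png

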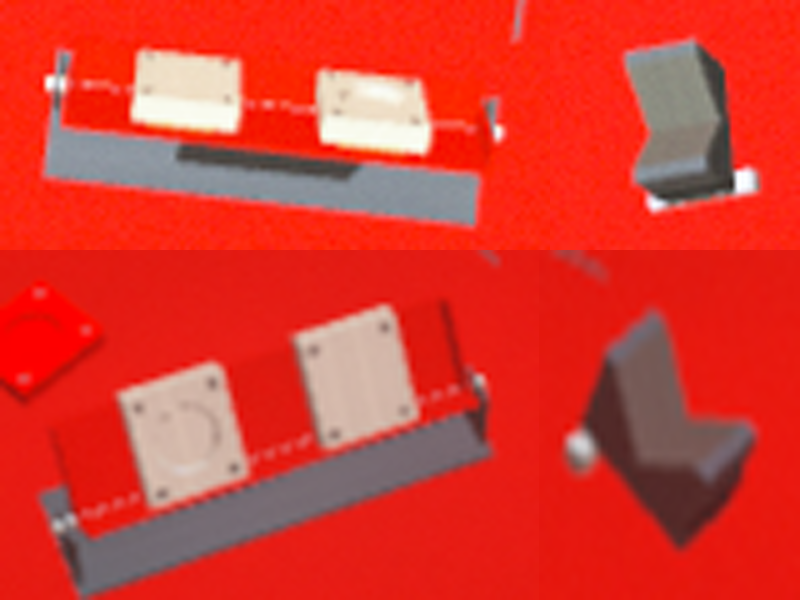

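The target is the +y plate with the plain face (left in the top view); its −y twin shows the pocket. I'll triangulate both roughly from the two fixed views.

```bash
cat > h.py <<'E'
from workcell import *
import cv2,numpy as np
from scipy.spatial.transform import Rotation as Ro
np.set_printoptions(precision=4,suppress=True)
def rpy(v): return Ro.from_euler('xyz',v).as_matrix()
def cam(n,st=None):
    c=get_calibration(n)
    if n!="wrist": return c["camera_matrix"],rpy(c["orientation"]),np.array(c["position"])
    T=c["T_tool_cam"];R=rpy(st["tool_rot"]);return c["camera_matrix"],R@T[:3,:3],R@T[:3,3]+st["position"]
def ray(c,uv):
    K,R,p=c;x=np.linalg.solve(K,[uv[0],uv[1],1]);d=R@np.array([x[0],-x[1],-x[2]]);return p,d/np.linalg.norm(d)
def tri(rs):
    A=sum(np.eye(3)-np.outer(d,d) for p,d in rs);b=sum((np.eye(3)-np.outer(d,d))@p for p,d in rs)
    X=np.linalg.solve(A,b);return X,[np.linalg.norm((np.eye(3)-np.outer(d,d))@(X-p))*1e3 for p,d in rs]
def proj(c,X):
    K,R,p=c;q=R.T@(np.asarray(X)-p);v=K@np.array([q[0],-q[1],-q[2]]);return v[:2]/v[2]
E
python3 - <<'E'
from h import *
t=cam("top");s=cam("scene")
T=lambda x,y:(240+x/5,145+y/5)
S=lambda x,y:(185+x/5.39,195+(y-250)/5.385)
T2=lambda x,y:(100+(x-550)/5,170+y/5)
S2=lambda x,y:(325+(x-539)/6.525,143+(y-250)/8.75)
for n,a,b in [("ball+y",T(50,85),S(480,380)),("ball-y",T(497,131),S(65,523)),
 ("up+y",T(135,95),S(388,307)),("up-y",T(242,103),S(293,335)),("lo+y",T(138,50),S(415,415)),("lo-y",T(241,60),S(322,450)),
 ("b up+y",T(318,118),S(218,362)),("b lo-y",T(420,78),S(150,505)),
 ("g+y",T2(650,132),S2(690,410)),("g-y",T2(720,122),S2(640,460)),("top far+y",T2(625,55),S2(755,430)),("far-y",T2(695,40),S2(705,475)),("near-y",T2(706,180),S2(607,355)),("near+y",T2(640,180),S2(657,310))]:
    print(n,*tri([ray(t,a),ray(s,b)]))
E
```

```text
ball+y [ 0.5875 -0.0913  0.0375] [np.float64(2.014739950625642), np.float64(2.0147399506256614)]
ball-y [ 0.5547 -0.3398  0.0399] [np.float64(3.3102819363405023), np.float64(3.3102819363405667)]
up+y [ 0.5649 -0.1382  0.1092] [np.float64(0.013304700797162753), np.float64(0.01330470079715428)]
up-y [ 0.5583 -0.1939  0.1133] [np.float64(0.20498595155238614), np.float64(0.20498595155233304)]
lo+y [ 0.6014 -0.1423  0.0554] [np.float64(0.2863566831478095), np.float64(0.28635668314788)]
lo-y [ 0.5947 -0.1989  0.0545] [np.float64(0.8256906571814822), np.float64(0.8256906571814323)]
b up+y [ 0.5501 -0.2347  0.1074] [np.float64(1.00912556441225), np.float64(1.0091255644121655)]
b lo-y [ 0.581  -0.2973  0.058 ] [np.float64(0.5112244241770812), np.float64(0.5112244241769247)]
g+y [0.5005 0.2758 0.0282] [np.float64(1.8744339838555475), np.float64(1.8744339838555424)]
g-y [0.5057 0.2381 0.0238] [np.float64(1.9845583176652162), np.float64(1.984558317665204)]
top far+y [0.5409 0.2827 0.0483] [np.float64(1.1259378691388273), np.float64(1.1259378691388666)]
far-y [0.5478 0.2432 0.05  ] [np.float64(0.7761703778724804), np.float64(0.7761703778724224)]
near-y [0.4707 0.2368 0.0528] [np.float64(2.846394108459154), np.float64(2.846394108459025)]
near+y [0.4706 0.2694 0.0615] [np.float64(2.504498909770221), np.float64(2.5044989097704193)]
```

Everything agrees with the given sizes: the plate edge is about 56 mm, the lip line is at z≈39 mm and the groove at z≈26 mm. The plate centre is at about (0.574, −0.168, 0.079) with yaw ≈ −0.125. The groove is at about (0.503, 0.257, 0.027) with yaw ≈ 0.15. Next I'll plan a move above the V-block to measure it up close.

```bash
cat >> h.py <<'E'
from scipy.spatial.transform import Slerp
def plan(p,R,grip,st=None,n=None,vmax=40,amax=7):
    """rows from the present pose to (p,R), straight + slerp"""
    st=st or get_state();p0=np.array(st["position"]);R0=rpy(st["tool_rot"])
    ang=np.degrees(Ro.from_matrix(R0.T@R).magnitude());d=np.linalg.norm(p-p0)*1e3
    n=n or int(np.ceil(max(d/vmax,ang/amax,1)))
    sl=Slerp([0,1],Ro.from_matrix([R0,R]));rows=[]
    for i in range(n):
        Ra,Rb=sl(i/n).as_matrix(),sl((i+1)/n).as_matrix()
        rows.append([grip]+list(np.round(Ra.T@(p-p0)/n*1e3,1))+list(np.round(np.degrees(Ro.from_matrix(Ra.T@Rb).as_rotvec()),2)))
    for i in range(0,n,20):print("["+",".join("["+",".join(f"{float(v)+0.:g}" for v in r)+"]" for r in rows[i:i+20])+"]")
def tool(d,z):  # rotation with y_t=d, z_t=z
    return np.column_stack([np.cross(d,z),d,z])
def st_(): 
    s=get_state();print("t",round(s["time"],2),"p",s["position"],"rpy",s["tool_rot"],"q",s["joint_positions"],"F",s["ft_force"],"w",round(s["gripper_width"],4));return s
E
python3 - <<'E'
from h import *
plan(np.array([.49,.257,.27]),tool(np.array([0,0,-1.]),np.array([-np.sin(.15),np.cos(.15),0])),95)
E
```

```text
[[95,32.5,2,-20.6,0.01,-2.79,0],[95,31.4,2,-22.2,0.01,-2.79,0],[95,30.3,2,-23.7,0.01,-2.79,0],[95,29.1,2,-25.2,0.01,-2.79,0],[95,27.9,2,-26.5,0.01,-2.79,0],[95,26.5,2,-27.9,0.01,-2.79,0],[95,25.2,1.9,-29.1,0.01,-2.79,0],[95,23.7,1.9,-30.3,0.01,-2.79,0],[95,22.2,1.9,-31.4,0.01,-2.79,0],[95,20.6,1.9,-32.5,0.01,-2.79,0],[95,19,1.9,-33.4,0.01,-2.79,0]]
```

Call:
carry_out:
  commands:
    - [95,32,2,-21,0,-2.8,0]
    - [95,31,2,-22,0,-2.8,0]
    - [95,30,2,-24,0,-2.8,0]
    - [95,29,2,-25,0,-2.8,0]
    - [95,28,2,-26,0,-2.8,0]
    - [95,26,2,-28,0,-2.8,0]
    - [95,25,2,-29,0,-2.8,0]
    - [95,24,2,-30,0,-2.8,0]
    - [95,22,2,-31,0,-2.8,0]
    - [95,21,2,-32,0,-2.8,0]
    - [95,19,2,-33,0,-2.8,0]
    - [95,0,0,0,0,0,0]
    - [95,0,0,0,0,0,0]

```text
time: 1.23
position: [0.5004, 0.2474, 0.2631]
tool_rot: [-1.574, 0.006, 0.184]
ft_force: [-0.1, -0.1, 0.6]
gripper_width: 0.0948
```

Run:
```python
from h import *
s=st_();im=read_camera("wrist");cv2.imwrite("pics/w1.png",im)
np.save("w1.npy",s,allow_pickle=True)
c=cam("wrist",s)
a=.15;g=np.array([.503,.257,.027])
for dy in(-.02,.02): print(proj(c,g+dy*np.array([-np.sin(a),np.cos(a),0])))
plan(np.array([.56,-.168,.30]),tool(np.array([0,0,-1.]),np.array([np.sin(.125),np.cos(.125),0])),95)
```

```text
t 1.23 p [0.5004 0.2474 0.2631] rpy [-1.5739  0.0055  0.1842] q [ 0.3637 -0.0555  1.8839 -0.0022  1.3191 -1.3907] F [-0.1492 -0.1381  0.593 ] w 0.0948
[248.4276 187.9993]
[287.9762 189.3059]
[[95,-1.6,-3.2,-38.1,0.02,1.62,-0.02],[95,-0.6,-3.2,-38.2,0.02,1.62,-0.02],[95,0.5,-3.2,-38.2,0.02,1.62,-0.02],[95,1.6,-3.3,-38.1,0.02,1.62,-0.02],[95,2.7,-3.3,-38.1,0.02,1.62,-0.02],[95,3.7,-3.3,-38,0.02,1.62,-0.02],[95,4.8,-3.3,-37.9,0.02,1.62,-0.02],[95,5.9,-3.3,-37.7,0.02,1.62,-0.02],[95,6.9,-3.3,-37.5,0.02,1.62,-0.02],[95,8,-3.3,-37.3,0.02,1.62,-0.02],[95,9.1,-3.4,-37.1,0.02,1.62,-0.02]]
```

View pics/w1.png

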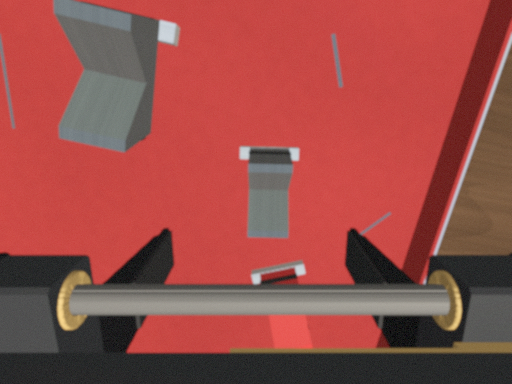

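The wrist view shows the V-block upright at about (270,190). Its groove kink runs from about (249,189) to (291,190), within 2 px of my projection. I'll move over the bin and take more exact edges there.

Call:
carry_out:
  commands:
    - [95,-2,-3,-38,0,1.6,0]
    - [95,-1,-3,-38,0,1.6,0]
    - [95,0,-3,-38,0,1.6,0]
    - [95,2,-3,-38,0,1.6,0]
    - [95,3,-3,-38,0,1.6,0]
    - [95,4,-3,-38,0,1.6,0]
    - [95,5,-3,-38,0,1.6,0]
    - [95,6,-3,-38,0,1.6,0]
    - [95,7,-3,-37,0,1.6,0]
    - [95,8,-3,-37,0,1.6,0]
    - [95,9,-3,-37,0,1.6,0]
    - [95,0,0,0,0,0,0]
    - [95,0,0,0,0,0,0]

```text
time: 2.37
position: [0.5618, -0.1635, 0.2976]
tool_rot: [-1.572, 0.004, -0.11]
ft_force: [0.0, 0.5, -0.2]
gripper_width: 0.0949
```

Run:
```python
from h import *
s=st_();im=read_camera("wrist");cv2.imwrite("pics/w2.png",im)
np.save("w2.npy",s,allow_pickle=True)
c=cam("wrist",s)
pc=np.array([.574,-.1676,.079]);yw=-.125;th=np.radians(55)
Z=np.array([0,0,1.]);X=np.array([np.cos(yw),np.sin(yw),0]);Y=np.cross(Z,X)
n=np.sin(th)*X+np.cos(th)*Z;u=-np.cos(th)*X+np.sin(th)*Z
print([proj(c,pc+7e-3*n+a*.032*u+b*.028*Y).round(1) for a,b in((1,1),(1,-1),(-1,-1),(-1,1))])
# v-block edges in w1: grey (low saturation)
i1=cv2.imread("pics/w1.png");m=(cv2.cvtColor(i1,cv2.COLOR_BGR2HSV)[...,1]<90)
for r in range(140,242,6):
    q=np.where(m[r,225:320])[0]+225;print(r,q.min() if len(q) else 0,q.max() if len(q) else 0,i1[r,260:280].mean(0).round(0),end=" | ")
print([np.where(m[200:250,k])[0].max()+200 for k in range(250,288,6)])
print([i1[r,255:284].mean().round(0) for r in range(176,204)])
```

```text
t 2.37 p [ 0.5618 -0.1635  0.2976] rpy [-1.5722  0.0041 -0.11  ] q [-0.374  -0.0199  1.7907 -0.0025  1.3743 -1.8343] F [ 0.0101  0.4709 -0.2363] w 0.0949
[array([288.3, 197.2]), array([223.9, 196.3]), array([229.5, 217. ]), array([282.8, 217.7])]
140 0 0 [ 71.  74. 204.] | 146 240 250 [105. 108. 182.] | 152 239 299 [43. 44. 45.] | 158 240 298 [70. 73. 73.] | 164 248 292 [115. 111. 104.] | 170 248 292 [133. 127. 118.] | 176 249 290 [105. 109. 110.] | 182 249 289 [104. 108. 110.] | 188 249 287 [106. 110. 111.] | 194 249 287 [120. 124. 117.] | 200 249 287 [120. 125. 118.] | 206 249 287 [120. 124. 117.] | 212 248 287 [121. 125. 118.] | 218 248 287 [122. 125. 118.] | 224 248 287 [121. 125. 117.] | 230 248 287 [126. 126. 118.] | 236 248 287 [129. 123. 131.] | [np.int64(236), np.int64(236), np.int64(237), np.int64(237), np.int64(237), np.int64(237), np.int64(237)]
[np.float64(108.0), np.float64(108.0), np.float64(108.0), np.float64(107.0), np.float64(108.0), np.float64(107.0), np.float64(108.0), np.float64(108.0), np.float64(108.0), np.float64(108.0), np.float64(108.0), np.float64(108.0), np.float64(109.0), np.float64(113.0), np.float64(117.0), np.float64(119.0), np.float64(121.0), np.float64(121.0), np.float64(120.0), np.float64(121.0), np.float64(120.0), np.float64(121.0), np.float64(121.0), np.float64(121.0), np.float64(121.0), np.float64(121.0), np.float64(121.0), np.float64(121.0)]
```

View pics/w2.png

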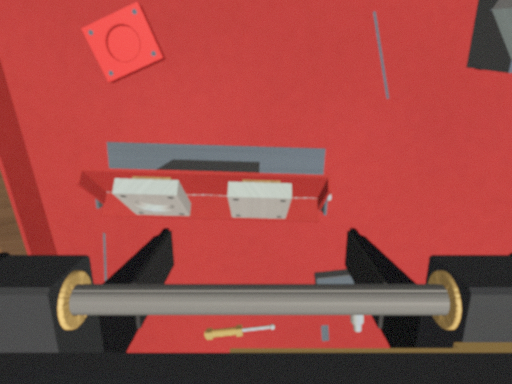

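Wrist view: the target plate is the plain one at (229–292, 183–218). Its twin with the pocket is at (115–190, 180–215). I'll refine the plate position from mask extents, fit the arm lengths from the states so far, and check how near the big V-block is.

Run:
```python
from h import *
i=cv2.imread("pics/w2.png");h=cv2.cvtColor(i,cv2.COLOR_BGR2HSV)
m=((h[...,1]<70)&(h[...,2]>120))
for r in range(180,222,4):
    q=np.where(m[r,215:310])[0]+215;print(r,q.min() if len(q) else 0,q.max() if len(q) else 0,i[r,240:280].mean().round(0),end=" | ")
print()
s1=np.load("w1.npy",allow_pickle=True).item();s2=np.load("w2.npy",allow_pickle=True).item()
s0=dict(joint_positions=[1.1024,.1245,1.6517,0,1.3675,-.0826],position=np.array([.2444,.6018,.291]))
A=[];b=[]
for s in(s0,s1,s2):
    q=s["joint_positions"];p=s["position"]
    A+=[[np.sin(q[1]),np.sin(q[1]+q[2]),0],[np.cos(q[1]),np.cos(q[1]+q[2]),1]];b+=[np.hypot(p[0],p[1]),p[2]]
    print(np.arctan2(p[1],p[0])-q[0])
print(np.linalg.lstsq(np.array(A),np.array(b),rcond=None))
c=cam("wrist",s1);t=cam("top")
for a,bb in (((158,20),(170,240)),((150,135),(170,203)),((180,25),(198,240))): print(tri([ray(c,a),ray(t,bb)]))
# big block near edge: z=.06 plane guess
b=cv2.imread("pics/top0.png");cv2.imwrite("pics/crop2.png",np.hstack([cv2.resize(b[190:250,160:205],(450,600)),cv2.resize(cv2.imread("pics/w2.png")[135:225,85:135+75+130],(350,600))])[:, :800])
```

```text
180 0 0 126.0 | 184 228 291 198.0 | 188 228 291 200.0 | 192 227 291 200.0 | 196 227 291 196.0 | 200 229 290 170.0 | 204 229 289 171.0 | 208 230 287 171.0 | 212 231 286 171.0 | 216 232 285 165.0 | 220 0 0 108.0 | 
0.08262954877933382
0.09535000665963345
0.09083890519049942
(array([ 0.4633,  0.605 , -0.0453]), array([0.]), np.int32(3), array([2.4975, 1.6594, 0.095 ]))
(array([0.3725, 0.1327, 0.0339]), [np.float64(2.1632448064901797), np.float64(2.163244806490146)])
(array([0.4745, 0.1339, 0.0262]), [np.float64(3.025191434374276), np.float64(3.0251914343742845)])
(array([ 0.3552,  0.0938, -0.1693]), [np.float64(20.060989852820825), np.float64(20.06098985282081)])
```

Run:
```python
from h import *
i=cv2.imread("pics/w2.png");a=cv2.imread("pics/scene0.png")
cv2.imwrite("pics/crop3.png",np.vstack([cv2.resize(i[135:228,70:340],(800,276),interpolation=cv2.INTER_CUBIC),cv2.resize(a[195:260,185:295],(540,320),interpolation=cv2.INTER_CUBIC)[:, :].copy() if 0 else cv2.resize(a[198:260,190:290],(800,320),interpolation=cv2.INTER_CUBIC)]))
A=[];b=[]
for q,p in(([1.1024,.1245,1.6517],[.2444,.6018,.291]),([.3637,-.0555,1.8839],[.5004,.2474,.2631]),([-.374,-.0199,1.7907],[.5618,-.1635,.2976])):
    A+=[[np.sin(q[1]),np.sin(q[1]+q[2]),0],[np.cos(q[1]),np.cos(q[1]+q[2]),1]];b+=[np.sqrt(p[0]**2+p[1]**2-.0533**2),p[2]]
print(np.linalg.lstsq(np.array(A),np.array(b),rcond=None)[:2])
plan(np.array([.574-.09*.0865,-.1651+.001,.1458+.09]),tool(np.array([.0865,-.0109,-.9962]),np.array([.1247,.9922,0])),74)
```

```text
(array([ 0.4653,  0.6025, -0.0479]), array([0.]))
[[74,2.4,30.9,-0.2,0.04,0.46,-2.61],[74,1,30.9,-0.2,0.04,0.46,-2.61]]
```

View pics/crop3.png

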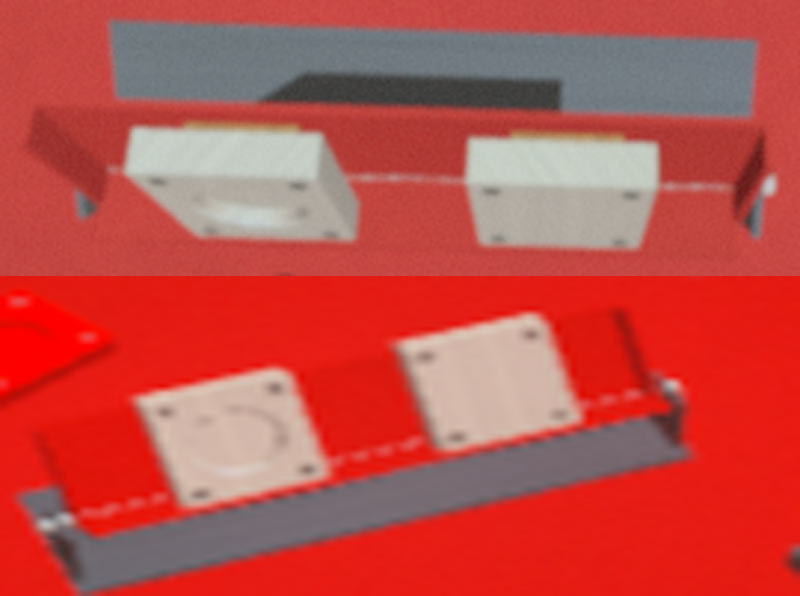

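Run:
```python
from h import *
s2=np.load("w2.npy",allow_pickle=True).item();c=cam("wrist",s2)
pc=np.array([.5751,-.1652,.079]);yw=-.125;th=np.radians(55)
Z=np.array([0,0,1.]);X=np.array([np.cos(yw),np.sin(yw),0]);Y=np.cross(Z,X);n=np.sin(th)*X+np.cos(th)*Z;u=-np.cos(th)*X+np.sin(th)*Z
def hit(uv,nn,o): p,d=ray(c,uv);return p+d*((o-nn@(p-pc))/(nn@d))-pc
f=hit((230,171),n,-.017);S=f@u;print("floor top s",S, "z",f[2]+pc[2])
for uv in((328,179),(82,171)):
    h=hit(uv,u,S);print("wall n",h@n,"y",h@Y,"z",h[2]+pc[2])
```

```text
floor top s 0.03412325098055207 z 0.09720133138053777
wall n -0.010627144651054807 y 0.06066607234103386 z 0.10085665104096647
wall n -0.014979598387987217 y -0.15691554668331043 z 0.09836018613715403
```

Call:
carry_out:
  commands:
    - [72,2,30,0,0,0.5,-2.6]
    - [72,1,30,0,0,0.5,-2.6]
    - [72,0,0,0,0,0,0]
    - [72,0,0,0,0,0,0]
  force: 50

```text
time: 2.75
position: [0.5676, -0.1562, 0.2383]
tool_rot: [-1.571, -0.093, -0.118]
ft_force: [0.4, 0.5, 1.1]
gripper_width: 0.0744
```

Run:
```python
from h import *
s=st_();d=np.array([.0865,-.0109,-.9962]);d/=np.linalg.norm(d);z=np.array([.1247,.9922,0]);R=tool(d,z-d*(d@z))
print(R, rpy(s["tool_rot"]))
plan(np.array([.574,-.1651,.1458])-d*.035,R,72)
```

```text
t 2.75 p [ 0.5676 -0.1562  0.2383] rpy [-1.5713 -0.0931 -0.1177] q [-0.3679 -0.0133  1.8875  0.0244  1.1772 -1.8294] F [0.3775 0.482  1.0519] w 0.0744
[[ 0.9884  0.0865  0.1247]
 [-0.1242 -0.0109  0.9922]
 [ 0.0872 -0.9962 -0.    ]] [[ 0.9888  0.0923  0.1175]
 [-0.1169 -0.0114  0.9931]
 [ 0.093  -0.9957 -0.0005]]
[[72,-0.5,28.9,-4,0,0.21,0.17],[72,-0.4,28.9,-4,0,0.21,0.17]]
```

Call:
carry_out:
  commands:
    - [72,-0.5,28,-4,0,0.2,0.2]
    - [72,-0.5,28,-4,0,0.2,0.2]
    - [72,0,0,0,0,0,0]
    - [72,0,0,0,0,0,0]

```text
time: 3.08
position: [0.574, -0.1598, 0.1886]
tool_rot: [-1.572, -0.091, -0.116]
ft_force: [-0.1, -0.4, 0.5]
gripper_width: 0.0722
```

Run:
```python
from h import *
s=st_();im=read_camera("wrist");cv2.imwrite("pics/w3.png",im)
d=np.array([.0865,-.0109,-.9962]);d/=np.linalg.norm(d);z=np.array([.1247,.9922,0]);R=tool(d,z-d*(d@z))
plan(np.array([.574,-.1651,.1458]),R,72)
c=cam("wrist",s)
pc=np.array([.5751,-.1652,.079]);yw=-.125;th=np.radians(55)
Z=np.array([0,0,1.]);X=np.array([np.cos(yw),np.sin(yw),0]);Y=np.cross(Z,X);n=np.sin(th)*X+np.cos(th)*Z;u=-np.cos(th)*X+np.sin(th)*Z
print([proj(c,pc+7e-3*n+a*.032*u+b*.028*Y).round(1) for a,b in((1,1),(1,-1),(-1,-1),(-1,1))])
print([proj(c,pc-7e-3*n+a*.032*u+b*.028*Y).round(1) for a,b in((1,1),(1,-1))])
```

```text
t 3.08 p [ 0.574  -0.1598  0.1886] rpy [-1.5718 -0.0906 -0.116 ] q [-0.3695  0.0517  1.9098  0.0245  1.0923 -1.8346] F [-0.1037 -0.3672  0.5499] w 0.0722
[[72,-1.6,21.4,-2.6,0,0.26,0.09],[72,-1.5,21.4,-2.6,0,0.26,0.09]]
[array([301.4, 218.2]), array([197.3, 217.5]), array([212.7, 234. ]), array([290.2, 234.6])]
[array([300.8, 193.1]), array([198.6, 192.3])]
```

View pics/w3.png

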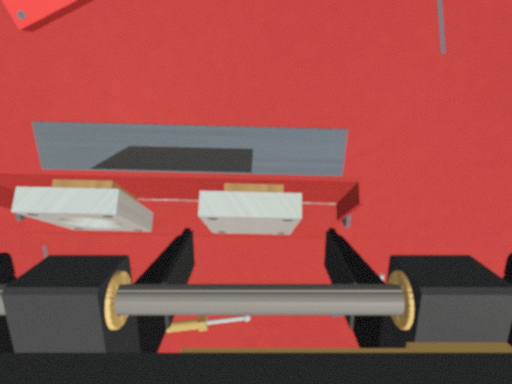

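The plate's top edge runs from (199,190) to (302,192), within about 1.5 px of prediction. Descending.

Call:
carry_out:
  commands:
    - [72,-1.5,20,-2.5,0,0.2,0.1]
    - [72,-1,12,-2,0,0.2,0.1]
    - [72,-0.5,8,-0.5,0,0,0]
    - [72,0,0,0,0,0,0]

```text
time: 3.47
position: [0.5783, -0.1647, 0.1567]
tool_rot: [-1.574, -0.099, -0.12]
ft_force: [-0.9, 0.6, -0.3]
gripper_width: 0.0719
```

Run:
```python
from h import *
s=st_()
d=np.array([.0865,-.0109,-.9962]);d/=np.linalg.norm(d);z=np.array([.1247,.9922,0]);R=tool(d,z-d*(d@z))
plan(np.array([.574,-.1651,.1458]),R,72)
```

```text
t 3.47 p [ 0.5783 -0.1647  0.1567] rpy [-1.574  -0.0987 -0.1201] q [-0.3745  0.096   1.9219  0.0253  1.0275 -1.837 ] F [-0.904   0.567  -0.2894] w 0.0719
[[72,-5.3,10.4,-0.9,0.16,0.28,0.65]]
```

Call:
carry_out:
  commands:
    - [72,-4,8,-1,0,0.3,0.6]
    - [72,-1,3,0,0,0,0]
    - [72,0,0,0,0,0,0]

```text
time: 3.72
position: [0.5753, -0.1656, 0.1472]
tool_rot: [-1.574, -0.091, -0.126]
ft_force: [0.6, 0.5, -0.6]
gripper_width: 0.0719
```

Call:
carry_out:
  commands:
    - [64,0,0,0,0,0,0]
    - [60,0,0,0,0,0,0]
    - [50,0,0,0,0,0,0]
    - [50,0,0,0,0,0,0]
    - [50,0,0,0,0,0,0]
    - [50,0,0,0,0,0,0]
  force: 50

```text
time: 4.22
position: [0.5755, -0.1656, 0.148]
tool_rot: [-1.574, -0.092, -0.126]
ft_force: [0.1, 0.5, -1.7]
gripper_width: 0.0553
```

Run:
```python
from h import *
s=st_();np.save("grasp.npy",s,allow_pickle=True);print(rpy(s["tool_rot"]))
```

```text
t 4.22 p [ 0.5755 -0.1656  0.148 ] rpy [-1.5743 -0.0917 -0.1259] q [-0.3769  0.1042  1.9291  0.0227  1.0188 -1.8326] F [ 0.05    0.5103 -1.6944] w 0.0553
[[ 0.9879  0.0904  0.1259]
 [-0.1251 -0.0149  0.992 ]
 [ 0.0915 -0.9958 -0.0035]]
```

Call:
carry_out:
  commands:
    - [50,0,-5,0,0,0,0]
    - [50,2,-20,0,0,0,0]
    - [50,3,-35,0,0,0,0]
    - [50,3,-35,0,0,0,0]
    - [50,3,-35,0,0,0,0]
    - [50,3,-35,0,0,0,0]
    - [50,0,0,0,0,0,0]
    - [50,0,0,0,0,0,0]

```text
time: 4.88
position: [0.5685, -0.163, 0.3089]
tool_rot: [-1.569, -0.065, -0.126]
ft_force: [-0.7, 1.0, -5.8]
gripper_width: 0.0554
```

```bash
cat >> h.py <<'E'
L1,L2,HB,OFF=.4653,.6025,0,.0533
def FK(q,L3=.2,K=-.0479):
    h=K+L3
    Rz=lambda a:Ro.from_euler('z',a).as_matrix();Ry=lambda a:Ro.from_euler('y',a).as_matrix()
    W=np.array([L1*np.sin(q[1])+L2*np.sin(q[1]+q[2]),OFF,h+L1*np.cos(q[1])+L2*np.cos(q[1]+q[2])])
    R=Rz(q[0])@Ry(q[1]+q[2])@Rz(q[3])@Ry(q[4])@Rz(q[5])
    p=Rz(q[0])@W+R[:,2]*L3
    F=np.array([[0,0,-1],[-1,0,0],[0,1,0.]])
    return p,R@F
E
python3 - <<'E'
from h import *
s=st_();im=read_camera("wrist");cv2.imwrite("pics/w4.png",im)
for st in(np.load("grasp.npy",allow_pickle=True).item(),s,np.load("w2.npy",allow_pickle=True).item()):
    q=st["joint_positions"]
    for L in(.1,.2,.3):
        p,R=FK(q,L);print(L,p-st["position"],end=" ")
    print((R-rpy(st["tool_rot"])).round(3).tolist())
E
```

```text
t 4.88 p [ 0.5685 -0.163   0.3089] rpy [-1.5686 -0.0654 -0.1263] q [-0.3766 -0.0449  1.7968  0.0189  1.3269 -1.8252] F [-0.6708  0.9528 -5.8029] w 0.0554
0.1 [-0.0004 -0.0025 -0.0015] 0.2 [ 0.0086 -0.004  -0.0011] 0.3 [ 0.0176 -0.0055 -0.0007] [[-0.0, -0.0, 0.0], [-0.0, -0.0, -0.0], [-0.0, 0.0, -0.0]]
0.1 [-0.0107  0.0017 -0.0003] 0.2 [-0.0042  0.001  -0.0001] 0.3 [0.0023 0.0004 0.0002] [[-0.0, -0.0, 0.0], [-0.0, 0.0, -0.0], [-0.0, 0.0, 0.0]]
0.1 [-0.0017  0.0006  0.    ] 0.2 [-0.0021  0.0005  0.    ] 0.3 [-0.0025  0.0004  0.    ] [[-0.0, -0.0, -0.0], [-0.0, -0.0, -0.0], [-0.0, 0.0, -0.0]]
```

View pics/w4.png

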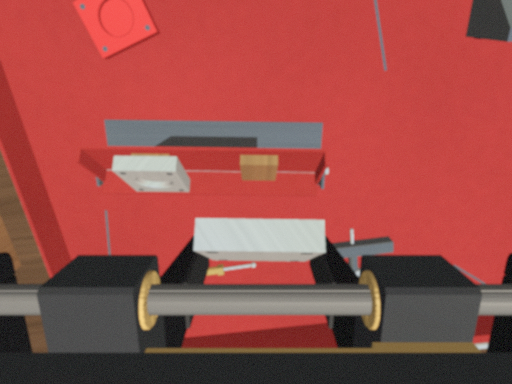

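The plate is held (55 mm opening). Its twin, at about (150,172), has not moved. Now I'll fit the arm model and plan the flip.

```bash
cat >> h.py <<'E'
from scipy.optimize import least_squares
def basis(yw):
    th=np.radians(55);X=np.array([np.cos(yw),np.sin(yw),0]);Z=np.array([0,0,1.]);Y=np.cross(Z,X)
    return X,Y,np.sin(th)*X+np.cos(th)*Z,-np.cos(th)*X+np.sin(th)*Z
def T(R,p): M=np.eye(4);M[:3,:3]=R;M[:3,3]=p;return M
G=np.load("grasp.npy",allow_pickle=True).item()
X,Y,n,u=basis(-.126)
Ttp=np.linalg.inv(T(rpy(G["tool_rot"]),G["position"]))@T(np.column_stack([u,Y,-n]),[.5755,-.1650,.079])
gp=np.array([.504,.257,.027]);vy=.155
Xv,Yv,nv,uv=basis(vy)
def place(up=0,back=0): # tool pose with plate lifted off the seat, along groove normal / slope
    c=gp-.013*Xv+[0,0,.030]+back*nv+up*uv
    return T(np.column_stack([uv,-Yv,nv]),c)@np.linalg.inv(Ttp)
E
python3 - <<'E'
from h import *
D=[([1.1024,.1245,1.6517,0,1.3675,-.0826],[.2444,.6018,.291]),([0.3637,-0.0555,1.8839,-0.0022,1.3191,-1.3907],[.5004,.2474,.2631]),([-.374,-.0199,1.7907,-.0025,1.3743,-1.8343],[.5618,-.1635,.2976]),
([-0.3679,-0.0133,1.8875,0.0244,1.1772,-1.8294],[.5676,-.1562,.2383]),([-0.3695,.0517,1.9098,.0245,1.0923,-1.8346],[.574,-.1598,.1886]),([-0.3745,.096,1.9219,.0253,1.0275,-1.837],[.5783,-.1647,.1567]),
([-0.3769,0.1042,1.9291,0.0227,1.0188,-1.8326],[.5755,-.1656,.148]),([-0.3766,-0.0449,1.7968,0.0189,1.3269,-1.8252],[.5685,-.163,.3089])]
A=[];b=[]
for q,p in D:
    x=np.cos(q[0])*p[0]+np.sin(q[0])*p[1];y=-np.sin(q[0])*p[0]+np.cos(q[0])*p[1]
    a=q[1];f=q[1]+q[2];R=Ro.from_euler('z',-q[0]).as_matrix()@FK(q)[1];d=R[:,1]
    # L1,L2,elbow offset,h,L3,off
    A+=[[np.sin(a),np.sin(f),np.cos(f),0,d[0],0],[np.cos(a),np.cos(f),-np.sin(f),1,d[2],0],[0,0,0,0,d[1],1]];b+=[x,p[2],y]
A=np.array(A);b=np.array(b)
for cols in([0,1,3,4,5],[0,1,2,3,4,5]):
    r=np.linalg.lstsq(A[:,cols],b,rcond=None);print(cols,r[0],(A[:,cols]@r[0]-b).round(4).tolist())
s=get_state();c=cam("wrist",s);P=T(rpy(s["tool_rot"]),s["position"])@Ttp
print([proj(c,(P@[.032,y,z,1])[:3]).round(1) for z in(.007,-.007) for y in(-.028,.028)])
M=place();print("place",M,np.degrees(np.arcsin(M[2,1])))
E
```

```text
[0, 1, 3, 4, 5] [0.4257 0.6039 0.1461 0.1536 0.0544] [-0.0036, 0.0007, 0.0008, 0.0038, 0.0006, 0.0008, 0.0001, 0.0005, 0.0009, -0.0013, 0.0001, -0.0006, 0.0009, -0.0004, -0.0006, 0.0016, -0.0009, -0.0006, 0.0024, -0.001, -0.0005, -0.0041, 0.0004, -0.0003]
[0, 1, 2, 3, 4, 5] [0.4526 0.6131 0.0426 0.2235 0.2149 0.0536] [-0.0, -0.0, -0.0, 0.0, 0.0, -0.0001, -0.0, -0.0, 0.0, -0.0, -0.0, 0.0001, -0.0, 0.0, -0.0, 0.0, -0.0, -0.0, -0.0, -0.0, -0.0001, 0.0, 0.0, 0.0001]
[array([195.8, 220.9]), array([325.3, 221. ]), array([194.3, 253.6]), array([326.9, 253.7])]
place [[-0.4215  0.8931  0.1575  0.427 ]
 [-0.0659  0.1431 -0.9875  0.2456]
 [-0.9044 -0.4266 -0.0014  0.0806]
 [ 0.      0.      0.      1.    ]] -25.25218242900677
```

```bash
cat >> h.py <<'E'
def FK(q,L1=.4526,L2=.6131,e=.0426,h=.2235,L3=.2149,off=.0536):
    Rz=lambda a:Ro.from_euler('z',a).as_matrix();Ry=lambda a:Ro.from_euler('y',a).as_matrix()
    a,f=q[1],q[1]+q[2]
    W=np.array([L1*np.sin(a)+L2*np.sin(f)+e*np.cos(f),off,h+L1*np.cos(a)+L2*np.cos(f)-e*np.sin(f)])
    R=Rz(q[0])@Ry(f)@Rz(q[3])@Ry(q[4])@Rz(q[5])
    return T(R@np.array([[0,0,-1],[-1,0,0],[0,1,0.]]),Rz(q[0])@W+R[:,2]*L3)
def IK(M,q0):
    f=lambda q:np.r_[(FK(q)[:3,3]-M[:3,3])*5,(FK(q)[:3,:3]-M[:3,:3]).ravel()]
    r=least_squares(f,q0);return r.x,np.abs(r.fun).max()
E
python3 - <<'E'
from h import *
i=cv2.imread("pics/w4.png");h=cv2.cvtColor(i,cv2.COLOR_BGR2HSV)
for k in(215,240,280,305): print(k,[(r,int(i[r,k-3:k+4].mean()),int(h[r,k-3:k+4,1].mean())) for r in range(214,266,3)])
for kw in((0,0),(.0,.06),(.06,.1)):
    M=place(*kw)
    for q0 in([.3,.3,2.5,3.14,.8,-1.7],[.3,.3,2.5,0,.8,1.4]): print(kw,*IK(M,q0))
q=get_state()["joint_positions"];print(q)
E
```

```text
215 [(214, 114, 167), (217, 149, 99), (220, 205, 10), (223, 205, 9), (226, 205, 10), (229, 205, 9), (232, 206, 10), (235, 206, 10), (238, 206, 10), (241, 206, 10), (244, 207, 10), (247, 205, 10), (250, 192, 6), (253, 153, 21), (256, 169, 22), (259, 160, 49), (262, 114, 167), (265, 110, 164)]
240 [(214, 112, 169), (217, 138, 119), (220, 201, 7), (223, 202, 9), (226, 202, 9), (229, 203, 9), (232, 205, 9), (235, 205, 10), (238, 205, 10), (241, 203, 10), (244, 201, 9), (247, 202, 10), (250, 196, 7), (253, 167, 22), (256, 168, 22), (259, 164, 34), (262, 114, 164), (265, 163, 46)]
280 [(214, 112, 170), (217, 119, 157), (220, 198, 8), (223, 202, 10), (226, 203, 9), (229, 202, 10), (232, 202, 10), (235, 202, 10), (238, 203, 10), (241, 203, 10), (244, 205, 10), (247, 204, 9), (250, 201, 9), (253, 170, 20), (256, 168, 22), (259, 166, 27), (262, 121, 148), (265, 112, 169)]
305 [(214, 112, 168), (217, 115, 163), (220, 191, 18), (223, 200, 10), (226, 200, 10), (229, 202, 10), (232, 203, 9), (235, 202, 10), (238, 201, 10), (241, 201, 9), (244, 201, 9), (247, 203, 10), (250, 202, 9), (253, 147, 13), (256, 167, 22), (259, 163, 32), (262, 119, 147), (265, 110, 169)]
(0, 0) [ 0.5714 -0.0897  2.5471  3.9137  0.5467 -2.0785] 2.3896717937788026e-12
(0, 0) [ 0.5714 -0.0897  2.5471  0.7721 -0.5467  1.0631] 9.532014066948591e-12
(0.0, 0.06) [ 0.5159 -0.0942  2.4598  3.9431  0.4556 -2.1592] 6.922883932780621e-10
(0.0, 0.06) [ 0.5159 -0.0942  2.4598  0.8015 -0.4556  0.9824] 2.0399160138850903e-10
(0.06, 0.1) [ 0.5175 -0.2894  2.4544  4.3493  0.3465 -2.5976] 1.5260681607287552e-11
(0.06, 0.1) [ 0.5175 -0.2894  2.4544  1.2077 -0.3465  0.544 ] 1.4173737183931223e-09
[-0.3766 -0.045   1.7959  0.0188  1.3263 -1.8252]
```

```bash
cat >> h.py <<'E'
PTS=[[x,y,z,1] for x in(-.0375,.0375) for y in(0,-.1) for z in(-.09,.09)]+[[-.1,-.1,0,1]]+[[x,.09,z,1] for x in(-.035,.035) for z in(-.042,.042)]
def jplan(qs,grip,amax=6.6,vmax=38,show=20,skip=0):
    Q=[np.array(q) for q in qs];P=[Q[0]]
    for a,b in zip(Q[:-1],Q[1:]):
        N=400;c=a
        for k in range(1,N+1):
            q=a+(b-a)*k/N;D=np.linalg.inv(FK(P[-1]))@FK(a+(b-a)*min(k+1,N)/N)
            if k==N or np.degrees(Ro.from_matrix(D[:3,:3]).magnitude())>amax or np.linalg.norm(D[:3,3])*1e3>vmax or np.abs((a+(b-a)*min(k+1,N)/N-P[-1])/np.array([2.57,2.57,3.14,3.14,3.14,3.14])).max()>.052: P.append(q)
    rows=[]
    for a,b in zip(P[:-1],P[1:]):
        D=np.linalg.inv(FK(a))@FK(b);rows.append([grip]+list(D[:3,3]*1e3)+list(np.degrees(Ro.from_matrix(D[:3,:3]).as_rotvec())))
    print(len(rows),"rows; min z",[round(min((FK(q)@p)[2] for p in PTS),3) for q in P])
    print("tcp",[FK(q)[:3,3].round(2).tolist() for q in P[::6]])
    print("["+",".join("["+",".join(f"{round(float(v),1)+0.:g}" for v in r)+"]" for r in rows[:show])+"]")
    return P
E
python3 - <<'E'
from h import *
W=place(.05,.05);qW,e=IK(W,[.52,-.1,2.46,3.95,.45,-2.2]);print(qW,e,W[:3,3])
q=get_state()["joint_positions"]
mid=[.15,-.35,2.1,2.0,.8,-2.0]
jplan([q,qW],50,show=0)
jplan([q,mid,qW],50)
E
```

```text
[ 0.5561 -0.2875  2.5316  4.2225  0.4078 -2.4366] 1.066202681698769e-12 [0.4391 0.2475 0.1502]
34 rows; min z [np.float64(0.217), np.float64(0.207), np.float64(0.2), np.float64(0.196), np.float64(0.195), np.float64(0.198), np.float64(0.204), np.float64(0.214), np.float64(0.226), np.float64(0.241), np.float64(0.257), np.float64(0.264), np.float64(0.271), np.float64(0.28), np.float64(0.289), np.float64(0.298), np.float64(0.3), np.float64(0.295), np.float64(0.289), np.float64(0.283), np.float64(0.275), np.float64(0.267), np.float64(0.258), np.float64(0.249), np.float64(0.239), np.float64(0.23), np.float64(0.22), np.float64(0.207), np.float64(0.192), np.float64(0.176), np.float64(0.155), np.float64(0.13), np.float64(0.105), np.float64(0.082), np.float64(0.08)]
tcp [[0.57, -0.16, 0.31], [0.61, 0.04, 0.31], [0.62, 0.2, 0.36], [0.6, 0.25, 0.4], [0.57, 0.24, 0.34], [0.5, 0.24, 0.22]]
[]
34 rows; min z [np.float64(0.217), np.float64(0.214), np.float64(0.214), np.float64(0.217), np.float64(0.224), np.float64(0.234), np.float64(0.248), np.float64(0.265), np.float64(0.285), np.float64(0.307), np
[... 515 characters left out ...]
, 0.22, 0.46], [0.56, 0.28, 0.53], [0.56, 0.27, 0.43], [0.51, 0.25, 0.26]]
[[50,6.1,-1.1,37.3,5.3,-0.6,-2.9],[50,5.3,0.3,37,5.3,-0.4,-2.8],[50,4.5,1.6,36.5,5.3,-0.2,-2.7],[50,3.7,2.8,37.5,5.6,0,-2.7],[50,2.5,4,36.5,5.5,0.3,-2.6],[50,1.4,5.1,36.9,5.8,0.6,-2.6],[50,0,6.1,37,5.9,0.9,-2.6],[50,-1.4,6.8,35.2,5.8,1.2,-2.5],[50,-2.8,7.2,33.2,5.7,1.6,-2.4],[50,-4.2,7.4,31.1,5.6,1.9,-2.3],[50,-5.7,7.5,29.9,5.6,2.4,-2.3],[50,-6.9,7.2,27.3,5.4,2.8,-2.2],[50,-7.9,6.5,24.5,5.2,3.1,-2.1],[50,-8.7,5.7,21.6,4.9,3.5,-2.1],[50,-9.3,4.6,18.7,4.6,3.9,-2],[50,-9.9,3.5,16.4,4.5,4.4,-2.1],[50,-8.9,2,11.8,3.7,4.1,-1.8],[50,-1.3,0.2,-6.8,2.9,5.2,-2.4],[50,0.9,-1.8,-8.9,2.6,5.3,-2.7],[50,3.2,-3.8,-10.8,2.2,5.3,-2.9]]
```

```bash
python3 - <<'E' | tail -1
from h import *
q=get_state()["joint_positions"]
jplan([q,[ 0.5561,-0.2875,2.5316,4.2225,0.4078,-2.4366]],50,show=12)
E
```

```text
[[50,4.4,6.2,35.3,5.6,-0.6,-2],[50,3.7,7.4,34.2,5.5,-0.4,-2],[50,3.2,9.1,36.3,6,-0.2,-2.1],[50,2.2,10.2,34.6,5.9,0.1,-2.1],[50,1.1,11,32.8,5.8,0.4,-2],[50,0.1,11.7,30.8,5.7,0.7,-2],[50,-1,13,31.3,6.1,1.1,-2.2],[50,-2.2,13.1,28.6,5.9,1.5,-2.2],[50,-3.2,12.9,25.8,5.7,1.9,-2.2],[50,-4.2,12.4,23,5.5,2.2,-2.2],[50,-4.9,11.6,20.1,5.2,2.6,-2.3],[50,-5.5,10.5,17.1,4.9,2.9,-2.3]]
```

Call:
carry_out:
  commands:
    - [50,4,6,35,5.6,-0.6,-2]
    - [50,4,7,34,5.6,-0.4,-2]
    - [50,3,9,35,6,-0.2,-2]
    - [50,2,10,34,6,0,-2]
    - [50,1,11,33,5.8,0.4,-2]
    - [50,0,12,31,5.8,0.7,-2]
    - [50,-1,13,31,6,1,-2.2]
    - [50,-2,13,29,6,1.5,-2.2]
  force: 60

```text
time: 5.6
position: [0.6089, 0.1111, 0.3027]
tool_rot: [-0.692, -0.254, -0.285]
ft_force: [1.5, 1.6, -5.3]
gripper_width: 0.0552
```

Run:
```python
from h import *
s=st_();q=s["joint_positions"];print("model err",FK(q)[:3,3]-s["position"],np.abs(FK(q)[:3,:3]-rpy(s["tool_rot"])).max())
jplan([q,[ 0.5561,-0.2875,2.5316,4.2225,0.4078,-2.4366]],50,show=14)
```

```text
t 5.6 p [0.6089 0.1111 0.3027] rpy [-0.6925 -0.2542 -0.2847] q [-0.1723 -0.0847  1.9853  0.9762  1.1233 -1.9761] F [ 1.4666  1.5792 -5.3105] w 0.0552
model err [0.     0.0002 0.0001] 3.3306690738754696e-16
25 rows; min z [np.float64(0.207), np.float64(0.223), np.float64(0.238), np.float64(0.247), np.float64(0.256), np.float64(0.265), np.float64(0.275), np.float64(0.285), np.float64(0.283), np.float64(0.279), np.float64(0.273), np.float64(0.268), np.float64(0.261), np.float64(0.253), np.float64(0.245), np.float64(0.237), np.float64(0.228), np.float64(0.219), np.float64(0.21), np.float64(0.195), np.float64(0.18), np.float64(0.163), np.float64(0.138), np.float64(0.114), np.float64(0.09), np.float64(0.08)]
tcp [[0.61, 0.11, 0.3], [0.61, 0.23, 0.37], [0.59, 0.25, 0.37], [0.55, 0.24, 0.29], [0.45, 0.25, 0.16]]
[[50,-2.8,12.9,26.3,5.7,1.9,-2.4],[50,-3.8,12.3,23.3,5.5,2.3,-2.4],[50,-4.7,11.5,20.3,5.2,2.6,-2.4],[50,-5.3,10.3,17.3,4.9,3,-2.5],[50,-5.7,8.9,14.2,4.6,3.3,-2.6],[50,-6.2,7.7,11.9,4.6,3.8,-2.8],[50,-6,5.7,8.5,4.2,4.1,-2.9],[50,-5.5,3.6,5.3,3.8,4.4,-3],[50,-4.6,1.4,2.3,3.4,4.6,-3.1],[50,-3.4,-0.8,-0.5,2.9,4.8,-3.2],[50,-1.8,-2.9,-3.1,2.5,5,-3.3],[50,0,-5,-5.5,2.1,5.1,-3.4],[50,2.2,-6.9,-7.6,1.8,5.2,-3.5],[50,4.5,-8.6,-9.4,1.4,5.3,-3.6]]
```

The model holds to 0.2 mm, and j4 is turning the intended way.

Call:
carry_out:
  commands:
    - [50,-3,13,26,5.7,1.9,-2.4]
    - [50,-4,12,23,5.5,2.3,-2.4]
    - [50,-5,11,20,5.2,2.6,-2.4]
    - [50,-5,10,17,4.9,3,-2.5]
    - [50,-6,9,14,4.6,3.3,-2.6]
    - [50,-6,8,12,4.6,3.8,-2.8]
    - [50,-6,6,8,4.2,4.1,-2.9]
    - [50,-5,4,5,3.8,4.4,-3]
    - [50,-5,1,2,3.4,4.6,-3.1]
    - [50,-3,-1,0,2.9,4.8,-3.2]

```text
time: 6.43
position: [0.5928, 0.2521, 0.3387]
tool_rot: [0.099, 0.307, -0.871]
ft_force: [-0.2, 0.1, -4.7]
gripper_width: 0.0554
```

Run:
```python
from h import *
s=st_();q=s["joint_positions"]
jplan([q,[ 0.5561,-0.2875,2.5316,4.2225,0.4078,-2.4366]],50,show=12)
```

```text
t 6.43 p [0.5928 0.2521 0.3387] rpy [ 0.0991  0.3065 -0.8709] q [ 0.1523 -0.1438  2.2564  2.3899  0.8058 -2.2055] F [-0.1568  0.1204 -4.685 ] w 0.0554
14 rows; min z [np.float64(0.233), np.float64(0.229), np.float64(0.225), np.float64(0.22), np.float64(0.214), np.float64(0.208), np.float64(0.202), np.float64(0.193), np.float64(0.181), np.float64(0.169), np.float64(0.156), np.float64(0.135), np.float64(0.113), np.float64(0.092), np.float64(0.08)]
tcp [[0.59, 0.25, 0.34], [0.55, 0.24, 0.29], [0.47, 0.24, 0.18]]
[[50,-1.1,-3.5,-1.7,2.4,5,-3.3],[50,0.5,-5.3,-3.9,2,5.1,-3.4],[50,2.4,-6.9,-5.9,1.7,5.2,-3.5],[50,4.5,-8.4,-7.7,1.3,5.3,-3.5],[50,6.7,-9.6,-9.1,1,5.4,-3.6],[50,9.1,-10.7,-10.3,0.7,5.4,-3.7],[50,11.1,-11,-10.7,0.4,5.2,-3.6],[50,13.4,-11.5,-11.2,0.2,5.2,-3.7],[50,15.6,-11.8,-11.5,0,5.2,-3.7],[50,17.7,-11.8,-11.4,-0.2,5.2,-3.8],[50,19.7,-11.7,-11.1,-0.4,5.2,-3.8],[50,21.5,-11.4,-10.5,-0.5,5.2,-3.9]]
```

Call:
carry_out:
  commands:
    - [50,-1,-3,-2,2.4,5,-3.3]
    - [50,0,-5,-4,2,5.1,-3.4]
    - [50,2,-7,-6,1.7,5.2,-3.5]
    - [50,4,-8,-8,1.3,5.3,-3.5]
    - [50,7,-10,-9,1,5.4,-3.6]
    - [50,9,-11,-10,0.7,5.4,-3.7]
    - [50,11,-11,-11,0.4,5.2,-3.6]
    - [50,13,-11,-11,0.2,5.2,-3.7]
    - [50,0,0,0,0,0,0]

```text
time: 7.18
position: [0.5077, 0.2349, 0.2066]
tool_rot: [-0.409, 1.062, -1.738]
ft_force: [-1.1, 0.6, -6.0]
gripper_width: 0.0554
```

Run:
```python
from h import *
s=st_();q=s["joint_positions"]
jplan([q,[ 0.5561,-0.2875,2.5316,4.2225,0.4078,-2.4366]],50,show=12)
W=place(.05,.05);plan(W[:3,3],W[:3,:3],50,amax=6.5)
```

```text
t 7.18 p [0.5077 0.2349 0.2066] rpy [-0.4093  1.0624 -1.7376] q [ 0.422  -0.2168  2.464   3.5994  0.5221 -2.4024] F [-1.0687  0.5907 -6.0327] w 0.0554
5 rows; min z [np.float64(0.134), np.float64(0.128), np.float64(0.115), np.float64(0.102), np.float64(0.089), np.float64(0.08)]
tcp [[0.51, 0.23, 0.21]]
[[50,10.4,-9.9,-8.9,0,5.9,-3],[50,12,-9.9,-9.1,-0.2,5.8,-3],[50,13.7,-9.9,-9.2,-0.3,5.8,-3],[50,15.3,-9.8,-9,-0.4,5.8,-3.1],[50,12.5,-7.1,-6.3,-0.4,4.3,-2.3]]
[[50,9.7,-10.5,-10.8,-0.27,5.54,-2.86],[50,11.3,-10,-9.8,-0.27,5.54,-2.86],[50,12.6,-9.3,-8.7,-0.27,5.54,-2.86],[50,13.9,-8.6,-7.4,-0.27,5.54,-2.86],[50,14.9,-7.9,-6.1,-0.27,5.54,-2.86]]
```

Call:
carry_out:
  commands:
    - [50,10,-10,-9,0,5.7,-3]
    - [50,12,-10,-9,0,5.7,-3]
    - [50,13,-9,-9,-0.3,5.6,-3]
    - [50,14,-9,-8,-0.4,5.5,-3]
    - [50,0,0,0,0,0,0]
    - [50,0,0,0,0,0,0]

```text
time: 7.68
position: [0.4446, 0.2408, 0.1453]
tool_rot: [-1.375, 1.132, -2.776]
ft_force: [0.6, 0.6, -3.5]
gripper_width: 0.0554
```

Run:
```python
from h import *
s=st_();W=place(.05,.05);plan(W[:3,3],W[:3,:3],50,amax=6.5)
```

```text
t 7.68 p [0.4446 0.2408 0.1453] rpy [-1.3755  1.1325 -2.776 ] q [ 0.5352 -0.2675  2.5326  4.1412  0.4176 -2.4525] F [ 0.5564  0.5694 -3.5303] w 0.0554
[[50,-3.3,-6.1,-7.2,-0.46,5.08,-0.63]]
```

Call:
carry_out:
  commands:
    - [50,-3,-5,-6,-0.4,4.8,-0.6]
    - [50,0,0,0,0,0,0]
    - [50,0,0,0,0,0,0]

```text
time: 7.93
position: [0.4407, 0.245, 0.1481]
tool_rot: [-1.545, 1.13, -2.958]
ft_force: [-0.2, -0.3, -4.6]
gripper_width: 0.0556
```

Run:
```python
from h import *
s=st_();W=place(.05,.05);plan(W[:3,3],W[:3,:3],50,amax=6.5)
im=read_camera("wrist");a=read_camera("scene");t=read_camera("top")
cv2.imwrite("pics/c5.png",np.vstack([np.hstack([cv2.resize(a[110:200,310:410],(400,360),interpolation=cv2.INTER_CUBIC),cv2.resize(t[150:240,90:190],(400,360),interpolation=cv2.INTER_CUBIC)]),np.pad(cv2.resize(im,(320,240)),((0,0),(0,480),(0,0)))]))
cv2.imwrite("pics/scene5.png",a)
```

```text
t 7.93 p [0.4407 0.245  0.1481] rpy [-1.5451  1.1304 -2.958 ] q [ 0.5488 -0.2818  2.532   4.2039  0.4085 -2.4327] F [-0.1809 -0.3004 -4.5834] w 0.0556
[[50,-1.5,-1.9,-2.7,-0.19,0.69,-0.03]]
```

View pics/c5.png

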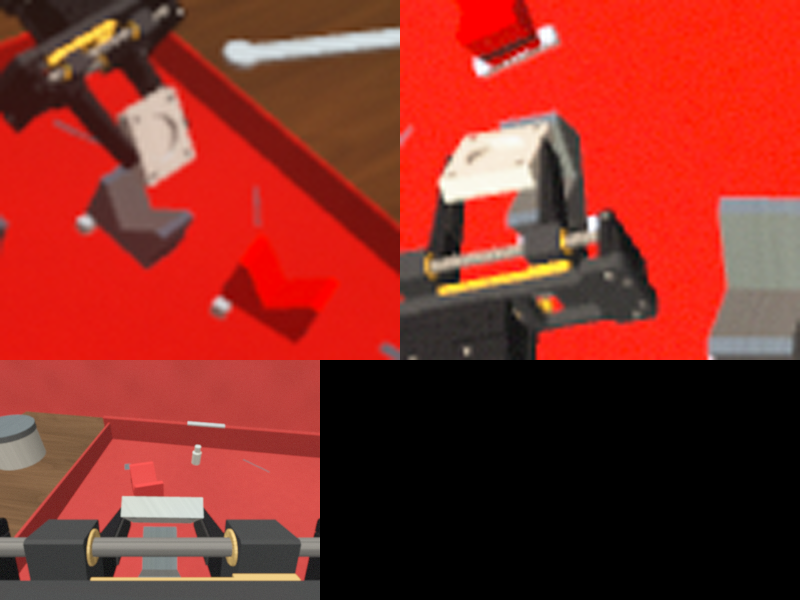

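The pocket now faces out, and the plate is centred over the block: columns 162 against 160 in the wrist view. Descending to just above the seat.

Run:
```python
from h import *
W=place(.008,.008);plan(W[:3,3],W[:3,:3],50,n=4)
```

```text
[[50,14,3.4,-0.8,-0.05,0.15,0],[50,14,3.4,-0.8,-0.05,0.15,0],[50,14,3.4,-0.7,-0.05,0.15,0],[50,14,3.4,-0.7,-0.05,0.15,0]]
```

Call:
carry_out:
  commands:
    - [50,14,3.4,-0.8,0,0.2,0]
    - [50,14,3.4,-0.8,0,0.2,0]
    - [50,14,3.4,-0.8,0,0.2,0]
    - [50,10,3,-0.8,0,0.2,0]
    - [50,0,0,0,0,0,0]
    - [50,0,0,0,0,0,0]

```text
time: 8.58
position: [0.4337, 0.2466, 0.0967]
tool_rot: [-1.569, 1.137, -2.984]
ft_force: [1.1, -0.4, -4.3]
gripper_width: 0.0556
```

Run:
```python
from h import *
s=st_()
M=T(rpy(s["tool_rot"]),s["position"])@Ttp;d=M[:3,3]-(gp-.013*Xv+[0,0,.030]);print("offset from seat: n,u,Y",d@nv*1e3,d@uv*1e3,d@Yv*1e3)
for w in((.0,.0),): W=place(*w);plan(W[:3,3],W[:3,:3],50,n=4)
im=read_camera("wrist");cv2.imwrite("pics/w6.png",im)
i=im.astype(int);h=cv2.cvtColor(im,cv2.COLOR_BGR2HSV)
cv2.imwrite("pics/c6.png",cv2.resize(im[180:384,130:390],(780,600)))
```

```text
t 8.58 p [0.4337 0.2466 0.0967] rpy [-1.5692  1.1369 -2.9842] q [ 0.565  -0.1279  2.5391  3.9579  0.5186 -2.137 ] F [ 1.1436 -0.4048 -4.2908] w 0.0556
offset from seat: n,u,Y 15.213650831727728 9.60716110048615 -0.20999772946018255
[[50,4.4,0.2,0,-0.04,0.01,-0.1],[50,4.4,0.2,0,-0.04,0.01,-0.1],[50,4.4,0.2,0,-0.04,0.01,-0.1],[50,4.4,0.2,0,-0.04,0.01,-0.1]]
```

View pics/c6.png

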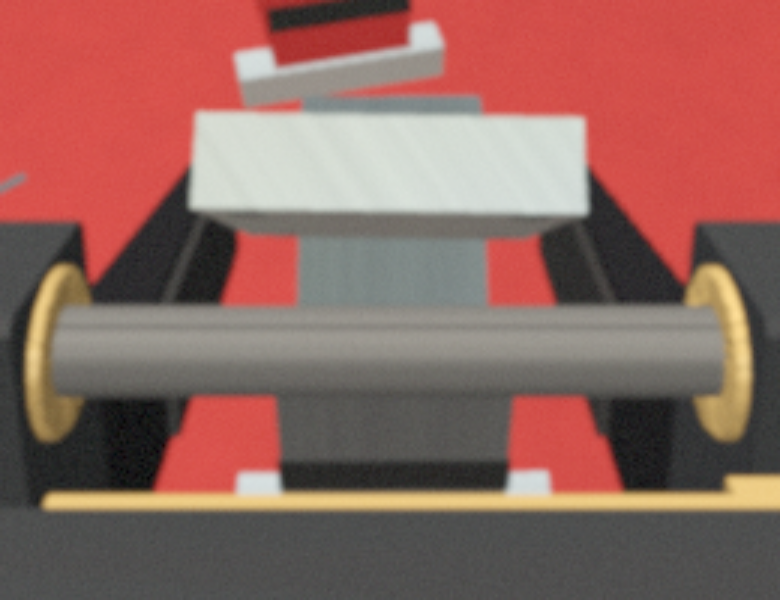

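Call:
carry_out:
  commands:
    - [50,5,0,0.5,0,0,0]
    - [50,4,0,0.5,0,0,0]
    - [50,3,0,0,0,0,0]
    - [50,0,0,0,0,0,0]
    - [50,0,0,0,0,0,0]

```text
time: 9.05
position: [0.4304, 0.2454, 0.0886]
tool_rot: [-1.574, 1.143, -2.988]
ft_force: [0.3, -0.4, -4.7]
gripper_width: 0.0554
```

```bash
cat > off.py <<'E'
from h import *
s=st_()
M=T(rpy(s["tool_rot"]),s["position"])@Ttp;d=M[:3,3]-(gp-.013*Xv+[0,0,.030]);print("offset from seat: n,u,Y",d@nv*1e3,d@uv*1e3,d@Yv*1e3)
R=rpy(s["tool_rot"]);print("n,u in tool",R.T@nv,R.T@uv,"F n,u,Y",s["ft_force"]@nv,s["ft_force"]@uv,s["ft_force"]@Yv)
E
python3 off.py
```

```text
t 9.05 p [0.4304 0.2454 0.0886] rpy [-1.5735  1.1431 -2.9883] q [ 0.5676 -0.1055  2.545   3.9199  0.5446 -2.0912] F [ 0.3258 -0.3537 -4.706 ] w 0.0554
offset from seat: n,u,Y 8.12182979285979 5.162188560841283 -0.8708804310455807
n,u in tool [-0.8617  0.5074  0.    ] [-0.5074 -0.8617 -0.0014] F n,u,Y -2.480313699150025 -4.008175621774571 -0.399759393622883
```

Call:
carry_out:
  commands:
    - [50,4,0,0,0,0,0]
    - [50,3,0,0,0,0,0]
    - [50,0,0,0,0,0,0]
    - [50,0,0,0,0,0,0]

```text
time: 9.38
position: [0.4276, 0.2453, 0.0824]
tool_rot: [-1.575, 1.144, -2.989]
ft_force: [0.1, -0.2, -4.3]
gripper_width: 0.0554
```

```bash
python3 off.py
```

```text
t 9.38 p [0.4276 0.2453 0.0824] rpy [-1.5747  1.1445 -2.989 ] q [ 0.5718 -0.0884  2.5481  3.9015  0.5619 -2.0661] F [ 0.1226 -0.1773 -4.2611] w 0.0554
offset from seat: n,u,Y 2.343024164609564 1.7361819275466417 -0.5559508793100132
n,u in tool [-0.861   0.5086  0.    ] [-0.5086 -0.861  -0.002 ] F n,u,Y -2.367272249335633 -3.5442401612918886 -0.19407006228220286
```

Still free. I'll step 1–2 mm at a time and watch the force.

Call:
carry_out:
  commands:
    - [50,2,0,0,0,0,0]
    - [50,1,0,0,0,0,0]
    - [50,0,0,0,0,0,0]

```text
time: 9.63
position: [0.427, 0.2454, 0.0807]
tool_rot: [-1.574, 1.148, -2.989]
ft_force: [-1.1, -0.3, -4.7]
gripper_width: 0.0555
```

```bash
python3 off.py
```

```text
t 9.63 p [0.427  0.2454 0.0807] rpy [-1.5744  1.1483 -2.9891] q [ 0.5738 -0.0811  2.5486  3.8935  0.572  -2.0557] F [-1.0579 -0.2632 -4.7373] w 0.0555
offset from seat: n,u,Y 1.1015701078302382 0.8295406050038748 -0.40774572846239854
n,u in tool [-0.859   0.5119 -0.0002] [-0.5119 -0.859  -0.0016] F n,u,Y -3.606656909456407 -3.2577565135337654 -0.0967640258564173
```

Call:
carry_out:
  commands:
    - [50,2,0,0,0,0,0.2]
    - [50,1.5,0,0,0,0,0.2]
    - [50,0,0,0,0,0,0]

```text
time: 9.88
position: [0.4268, 0.2455, 0.0799]
tool_rot: [-1.574, 1.164, -2.99]
ft_force: [-0.2, -0.4, -3.9]
gripper_width: 0.0552
```

```bash
python3 off.py
python3 - <<'E'
from h import *
W=place();plan(W[:3,3],W[:3,:3],50,n=1)
E
```

```text
t 9.88 p [0.4268 0.2455 0.0799] rpy [-1.5742  1.1638 -2.99  ] q [ 0.577  -0.0698  2.5495  3.8743  0.5967 -2.0335] F [-0.2196 -0.3572 -3.9324] w 0.0552
offset from seat: n,u,Y 1.2700428782252327 0.9318030007152002 -0.3146624952592111
n,u in tool [-0.851   0.5252 -0.001 ] [-0.5252 -0.851  -0.001 ] F n,u,Y -2.478461368689093 -3.065153084957047 -0.3190618606165542
[[50,-0.7,-0.1,-0.1,-0.18,-0.08,-1.93]]
```

Call:
carry_out:
  commands:
    - [50,-0.5,0,0,0,0,-1.2]
    - [50,0,0,0,0,0,-0.9]
    - [50,0,0,0,0,0,0]

```text
time: 10.13
position: [0.4285, 0.2461, 0.0826]
tool_rot: [-1.574, 1.132, -2.991]
ft_force: [0.3, -0.0, -5.7]
gripper_width: 0.0556
```

```bash
python3 off.py
python3 - <<'E'
from h import *
W=place();plan(W[:3,3],W[:3,:3],50,n=1)
E
```

```text
t 10.13 p [0.4285 0.2461 0.0826] rpy [-1.5739  1.132  -2.9905] q [ 0.5725 -0.0917  2.5436  3.9264  0.5469 -2.0892] F [ 0.3381 -0.0095 -5.7021] w 0.0556
offset from seat: n,u,Y 2.5520717082350024 0.84757867508459 -0.027097312750825362
n,u in tool [-0.8672  0.4979 -0.0017] [-0.4979 -0.8672 -0.0004] F n,u,Y -2.998190694260081 -4.861669257308701 -0.0615531316524628
[[50,2.5,-0.6,0.3,-0.23,-0.1,-0.11]]
```

Call:
carry_out:
  commands:
    - [50,2.5,-0.5,0,0,0,-0.2]
    - [50,1.5,-0.3,0,0,0,-0.2]
    - [50,1,0,0,0,0,0]
    - [50,0,0,0,0,0,0]

```text
time: 10.47
position: [0.4279, 0.2463, 0.0819]
tool_rot: [-1.575, 1.136, -2.993]
ft_force: [-1.0, -0.8, 0.3]
gripper_width: 0.0556
```

```bash
python3 off.py
python3 - <<'E'
from h import *
W=place();plan(W[:3,3],W[:3,:3],50,n=1)
E
```

```text
t 10.47 p [0.4279 0.2463 0.0819] rpy [-1.5746  1.1356 -2.993 ] q [ 0.5754 -0.0878  2.544   3.9252  0.5552 -2.0842] F [-1.0493 -0.7727  0.2718] w 0.0556
offset from seat: n,u,Y 1.885962957776031 0.7569419952521631 0.138291615245459
n,u in tool [-0.8654  0.501  -0.0034] [-0.501  -0.8655  0.0004] F n,u,Y -0.7910551285766575 0.8856846484805179 -0.6014868544902287
[[50,1.6,-0.3,0.5,-0.32,-0.16,-0.32]]
```

Contact force in the u direction has risen by about 5 N, so the lower edge is resting. Now pressing gently toward the steep side (−n).

Call:
carry_out:
  commands:
    - [50,1.7,-1,0,0,0,-0.2]
    - [50,0.9,-0.5,0,0,0,0]
    - [50,0,0,0,0,0,0]

```text
time: 10.72
position: [0.4272, 0.2465, 0.0815]
tool_rot: [-1.576, 1.135, -2.995]
ft_force: [0.6, -0.4, -1.7]
gripper_width: 0.0557
```

```bash
python3 off.py
```

```text
t 10.72 p [0.4272 0.2465 0.0815] rpy [-1.5761  1.1349 -2.9955] q [ 0.5775 -0.0876  2.5445  3.9292  0.5563 -2.0855] F [ 0.5543 -0.432  -1.731 ] w 0.0557
offset from seat: n,u,Y 1.1036706582600688 0.7872200997668067 0.37905041527167666
n,u in tool [-0.8658  0.5004 -0.0046] [-0.5004 -0.8658  0.0005] F n,u,Y -0.5988851657371345 -1.693822487991259 -0.5123540096640788
```

Call:
carry_out:
  commands:
    - [50,2,-1,0,0,0,-0.1]
    - [50,1.5,-0.8,0,0,0,0]
    - [50,0,0,0,0,0,0]

```text
time: 10.97
position: [0.427, 0.2468, 0.0815]
tool_rot: [-1.578, 1.138, -3.0]
ft_force: [0.5, -0.6, -2.9]
gripper_width: 0.0558
```

```bash
python3 off.py;python3 - <<'E'
from h import *
a=read_camera("scene");w=read_camera("wrist");t=read_camera("top")
cv2.imwrite("pics/c7.png",np.vstack([np.hstack([cv2.resize(a[130:180,320:370],(400,400),interpolation=cv2.INTER_CUBIC),cv2.resize(t[165:215,100:150],(400,400),interpolation=cv2.INTER_CUBIC)]),np.pad(cv2.resize(w[220:280,180:340],(533,200)),((0,0),(0,267),(0,0)))]))
E
```

```text
t 10.97 p [0.427  0.2468 0.0815] rpy [-1.5785  1.1382 -2.9998] q [ 0.5798 -0.0851  2.5442  3.9297  0.5625 -2.0823] F [ 0.4718 -0.5566 -2.9326] w 0.0558
offset from seat: n,u,Y 1.1737329847926965 0.9471057559913678 0.5508058908202821
n,u in tool [-0.8641  0.5032 -0.007 ] [-0.5032 -0.8642  0.001 ] F n,u,Y -1.370572706157665 -2.620308609980285 -0.6227779313301883
```

View pics/c7.png

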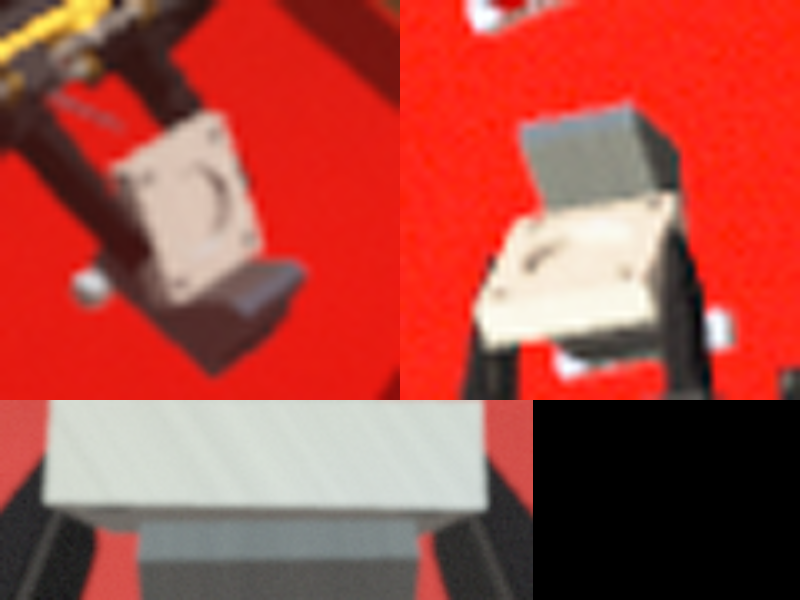

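The plate sits in the V with the pocket out, about 1.4 mm off the middle. I'll nudge it across and then release.

Call:
carry_out:
  commands:
    - [50,0.5,0,1.5,0,0,0]
    - [50,0.8,-0.3,0.6,0,0,0]
    - [50,0,0,0,0,0,0]

```text
time: 11.37
position: [0.4272, 0.2457, 0.0812]
tool_rot: [-1.577, 1.139, -2.996]
ft_force: [2.0, -1.2, -1.6]
gripper_width: 0.0556
```

```bash
python3 off.py
```

```text
t 11.37 p [0.4272 0.2457 0.0812] rpy [-1.5774  1.1393 -2.9956] q [ 0.5753 -0.0858  2.5464  3.9159  0.5612 -2.0737] F [ 1.977  -1.2194 -1.6022] w 0.0556
offset from seat: n,u,Y 1.0306946394207877 0.7793285934588016 -0.2732423589853647
n,u in tool [-0.8636  0.5042 -0.0041] [-0.5042 -0.8636 -0.0005] F n,u,Y 0.5268456089222235 -2.3248067038938407 -1.5099908596923366
```

Call:
carry_out:
  commands:
    - [57,0,0,0,0,0,0]
    - [59,0,0,0,0,0,0]
    - [62,0,0,0,0,0,0]
    - [68,0,0,0,0,0,0]
    - [74,0,0,0,0,0,0]
    - [74,0,0,0,0,0,0]
    - [74,0,0,0,0,0,0]
  force: 10

```text
time: 11.95
position: [0.4256, 0.2449, 0.08]
tool_rot: [-1.577, 1.138, -2.996]
ft_force: [-0.8, 0.7, 0.2]
gripper_width: 0.0737
```

```bash
python3 off.py;python3 - <<'E'
from h import *
w=read_camera("wrist");a=read_camera("scene");t=read_camera("top")
cv2.imwrite("pics/c8.png",np.vstack([np.hstack([cv2.resize(a[130:180,320:370],(400,400),interpolation=cv2.INTER_CUBIC),cv2.resize(t[165:215,100:150],(400,400),interpolation=cv2.INTER_CUBIC)]),np.pad(cv2.resize(w[220:280,180:340],(533,200)),((0,0),(0,267),(0,0)))]))
E
```

```text
t 11.95 p [0.4256 0.2449 0.08  ] rpy [-1.5768  1.1378 -2.9955] q [ 0.576  -0.0864  2.5494  3.9163  0.5621 -2.073 ] F [-0.8428  0.708   0.2327] w 0.0737
offset from seat: n,u,Y -1.0475734795349643 0.6852009244378904 -0.8635471344478916
n,u in tool [-0.8643  0.5029 -0.0043] [-0.5029 -0.8643 -0.0001] F n,u,Y -0.45914568877391115 0.6055256794011332 0.8296263558179089
```

View pics/c8.png

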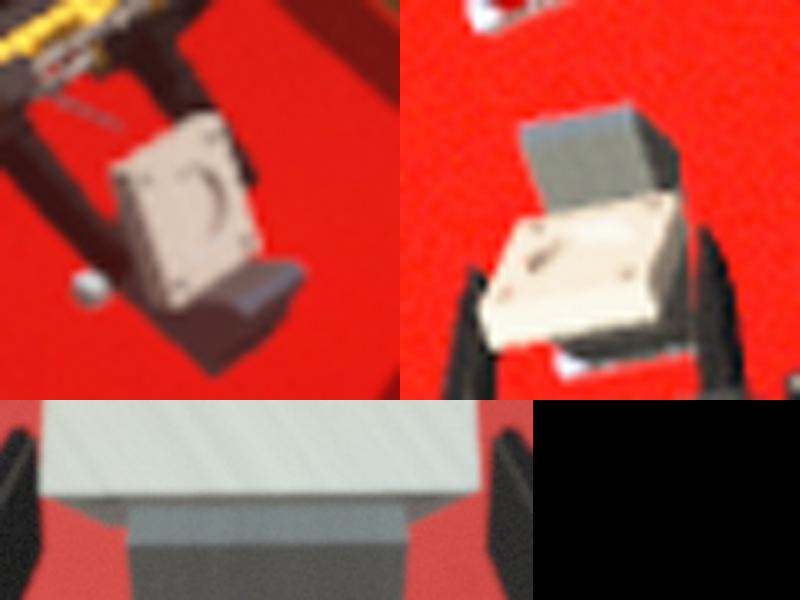

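The plate is released and centred: 266 against 268 in the wrist view, with no wrist force. I'll widen the jaws, re-centre and withdraw backwards.

Call:
carry_out:
  commands:
    - [82,0,0,-2,0,0,0]
    - [82,0,0,0,0,0,0]
    - [82,0,-6,0,0,0,0]
    - [82,0,-12,0,0,0,0]
    - [82,0,-20,0,0,0,0]
    - [82,-4,-25,0,0,0,0]
    - [82,-10,-30,0,0,0,0]
    - [82,-15,-25,0,0,0,0]
    - [82,0,0,0,0,0,0]
    - [82,0,0,0,0,0,0]

```text
time: 12.93
position: [0.3459, 0.238, 0.144]
tool_rot: [-1.575, 1.161, -2.986]
ft_force: [-0.5, 0.4, -0.7]
gripper_width: 0.0821
```

```bash
python3 off.py;python3 - <<'E'
from h import *
w=read_camera("wrist");a=read_camera("scene");t=read_camera("top")
cv2.imwrite("pics/c9.png",np.vstack([np.hstack([cv2.resize(a[130:180,320:370],(300,300),interpolation=cv2.INTER_CUBIC),cv2.resize(t[165:215,100:150],(300,300),interpolation=cv2.INTER_CUBIC),cv2.resize(a[190:270,180:290],(200,300))]),np.hstack([cv2.resize(w,(400,300)),cv2.resize(w[200:340,180:340],(400,300))])]))
E
```

```text
t 12.93 p [0.3459 0.238  0.144 ] rpy [-1.575   1.1612 -2.9862] q [ 0.7273 -0.5318  2.7078  4.4877  0.5301 -2.6324] F [-0.5395  0.3772 -0.6866] w 0.0821
offset from seat: n,u,Y -28.44673162287291 99.82600718184744 5.096427314321094
n,u in tool [-0.8523  0.523   0.0025] [-0.523  -0.8523 -0.0038] F n,u,Y -0.7827364006387474 -0.2901309815314935 0.45600010770186594
```

The picture limit is reached, so I'll check by pixel comparison. Joints 3 and 4 are close to their range limits, so I'll first ease off a little.

Call:
carry_out:
  commands:
    - [82,0,8,0,0,0,0]
    - [82,0,6,0,0,0,0]
    - [82,0,0,0,0,0,0]
    - [82,0,0,0,0,0,0]

```text
time: 13.42
position: [0.3573, 0.2362, 0.1287]
tool_rot: [-1.559, 1.143, -2.978]
ft_force: [1.0, -0.5, -0.3]
gripper_width: 0.0821
```

Run:
```python
from h import *
s=st_()
a=read_camera("scene");a0=cv2.imread("pics/scene0.png")
d=np.abs(a.astype(int)-a0).max(2);print("bin region diff: twin",np.percentile(d[215:250,200:236],[50,90]),"target",np.percentile(d[203:235,238:264],[50,90]))
def up(f,x0): return f
old=cv2.imread("pics/c8.png")[:400,:400];new=cv2.resize(a[130:180,320:370],(400,400),interpolation=cv2.INTER_CUBIC)
d=np.abs(old.astype(int)-new).max(2);print("scene plate face diff before/after withdraw",np.percentile(d[130:290,140:250],[50,90,98]))
t=read_camera("top");nt=cv2.resize(t[165:215,100:150],(400,400),interpolation=cv2.INTER_CUBIC);ot=cv2.imread("pics/c8.png")[:400,400:800]
d=np.abs(ot.astype(int)-nt).max(2);print("top",np.percentile(d[200:340,100:260],[50,90,98]))
# seated-plate face corners predicted vs light mask
M=np.column_stack([uv,-Yv,nv]);c=gp-.013*Xv+[0,0,.030]
for nm,im in(("scene",a),("top",t)):
    cm=cam(nm);pr=np.array([proj(cm,c+M@np.array([x,y,z])) for x in(-.032,.032) for y in(-.028,.028) for z in(-.007,.007)])
    h=cv2.cvtColor(im,cv2.COLOR_BGR2HSV);m=np.zeros(h.shape[:2],np.uint8);x0,y0=(pr.min(0)-8).astype(int);x1,y1=(pr.max(0)+8).astype(int)
    m[y0:y1,x0:x1]=((h[...,1]<75)&(h[...,2]>160))[y0:y1,x0:x1]
    ys,xs=np.where(m);print(nm,"pred box",pr.min(0),pr.max(0),"pred c",proj(cm,c+.007*nv),"mask",xs.min(),ys.min(),xs.max(),ys.max(),"c",xs.mean(),ys.mean())
```

```text
t 13.42 p [0.3573 0.2362 0.1287] rpy [-1.559   1.1434 -2.9779] q [ 0.6955 -0.4488  2.6878  4.3912  0.5202 -2.5348] F [ 1.0424 -0.5117 -0.2839] w 0.0821
bin region diff: twin [2. 3.] target [ 97. 154.]
scene plate face diff before/after withdraw [  1.     5.   116.02]
top [1. 3. 6.]
scene pred box [332.9547 144.0403] [352.1676 168.0632] pred c [344.116  156.0468] mask 330 145 351 167 c 343.0253164556962 156.0337552742616
top pred box [109.3326 188.7276] [136.1704 207.8781] pred c [122.3777 195.8373] mask 110 180 141 211 c 122.98898071625344 198.63911845730027
```

```bash
python3 -c "
from workcell import *
print(job_done())"
```

```text
the job is handed in; nothing more can be done
None
```

I took the pocket-down plate (the +y one) from the bin, turned it over and set it in the small dark V-block. It leans back on the steeper side nearer the robot, pocket showing. I let go, backed the gripper off and handed the job in at about 13.5 s.

**Last checks that agreed:**
- **Position:** in the scene view the plate's outline matches the predicted seat within about 1–3 px.
- **Centring:** in the wrist view after release, the plate was in the middle of the groove to within about 1 px.
- **Stability:** the plate looked the same in the top view before and after the gripper withdrew. In the scene view nearly all of it did too. The top 2 % of changed pixels there I put down to the finger edge leaving, but did not check.
- **Other plate:** the pixels around the twin in the bin have not changed since the start.
- **Forces:** the wrist readings I took stayed under about 7 N.

**Checks that disagreed or could not be made:**
- **Top-view outline:** the mask also caught grey block or gripper parts, so it ran up to about 9 px larger than predicted and says little.
- **Final look:** I had used all 12 pictures, so the final state was checked by numbers only. The last picture I viewed was just after release.
- **Seat flatness:** the seating moves stopped with the tool reading about 1 mm short of the calculated seat. That is within calibration error, and I took flatness from the images rather than measuring it.
- **Joint limits:** while withdrawing, joints 3 and 4 came within 0.003 rad of the end of their ranges, though no reading was past them. I then eased off.

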